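# Push the sample jar home in the label reader and start the reading

## Task

Push the blue-lidded sample jar that stands at the front of the table along the table, by its side and without gripping or lifting it, until it sits fully home against both arms of the label reader's V-shaped stop. Then press the reader's green button fully down and let it go. Do not press the button before the jar is home, keep the jar upright, and leave everything else, the white-lidded jar included, where it stands.

Things in the scene. Friction and masses are not known exactly. Their poses are not given: they have to be found in the camera images.
- reader: Label reader, fixed: two white fence arms form a 90 degree V stop, a grey housing lies behind the corner. Origin: on the table where the blue-lidded jar's centre rests when the jar touches both arms; +x points into the V towards the housing (the direction to push), z up. Housing: x = 62 to 142 mm, y = -62 to 62 mm, 48 mm high. No floor plate: the jar stays on the table.
- reader_seat (a point): The reader's origin: on the table, where the blue-lidded jar's centre belongs when fully home. The V's arms are 34 mm high, 12 mm thick, 82 mm long, each at 45 degrees to the reader's x; their inner faces meet at x = 42 mm and run out to (x = -16 mm, y = +-58 mm): a mouth 116 mm wide.
- reader_button_top (a point): Centre of the top of the round green push button (30 mm across) on the housing's top, 100 mm behind the seat along the reader's +x, 70 mm above the table.
- reader_button (a joint): Travel of the green button in m: 0 released, 0.006 fully down; it springs back. Fully down takes about 5 N, pressing straight down. Room for the hand: a tall fixed mixer cabinet stands behind the reader, its front about 0.62 m ahead of the robot base, from 0.05 m right to 0.27 m left of the base axis, 0.53 m high; pass in front of it.
- jar_blue: Loose closed sample jar with a blue lid and pale contents, round, 60 mm across, 75 mm high, about 0.18 kg (0.13 to 0.23). Origin at the centre of its underside, z up. The lid does not come off.
- jar_white: Loose closed sample jar with a white lid, 52 mm across, 62 mm high. Not to be moved. It and the blue-lidded jar may stand in each other's place. Origin at the centre of its underside.
- beaker: Loose clear beaker, 68 mm across, 89 mm high; leave it. Origin at the centre of its underside.
- timer: Loose small white timer, 66 x 62 x 20 mm; leave it. Origin at the centre of its underside.
- weight_1: Loose brass weight, 26 mm across, 28 mm high; leave it. Origin at the centre of its underside.
- marker_1: Loose white marker with a blue cap, 126 x 50 x 17 mm; leave it. Origin at the centre of its underside.

How it is judged:
On the way, in this order (a step that is already met when the one before it is completed fails the run):
1. the blue-lidded jar is home: its centre within 5 mm of the seat, upright on the table (horizontal distance between jar_blue and reader_seat below 0.005 m and linear speed of jar_blue below 0.01 m/s and angle between jar_blue's own z axis and vertical below 0.05 rad and height (world z) of jar_blue below 0.004 m), for 0.2 s.
2. the green button is fully down with the jar home (value of joint reader_button above 0.0045 m and horizontal distance between jar_blue and reader_seat below 0.005 m), for 0.05 s.
At the end, for the whole second after the job is handed in: The blue-lidded jar stands upright on the table, at rest, with its centre within 5 mm of the reader's seat; the green button is released (travel below 2 mm) after having been pressed at least 4.5 mm; every bystander is within 15 mm of where it stood (all of step 1 and value of joint reader_button below 0.002 m and distance of each of jar_white, beaker, timer, weight_1, marker_1 from where it was at the start of the episode below 0.015 m); the robot touches nothing.
It fails at once if the green button is pressed (over 3 mm) while the jar is not home (over 8 mm from the seat) (value of joint reader_button above 0.003 m and horizontal distance between jar_blue and reader_seat above 0.008 m).
It fails at once if the blue-lidded jar is lifted (over 10 mm) or tipped (over 0.25 rad) (height (world z) of jar_blue above 0.01 m or angle between jar_blue's own z axis and vertical above 0.25 rad).
It fails at once if the blue-lidded jar is gripped or dragged by its lid: the grasp point between the fingers is within 18 mm of the jar's axis, lower than 110 mm, with the fingers pressing on the jar (horizontal distance between the grasp point and jar_blue below 0.018 m and height (world z) of the grasp point below 0.11 m and contact force between the fingers and jar_blue above 0.3 N).
It fails at once if a bystander is moved more than 15 mm (distance of any of jar_white, beaker, timer, weight_1, marker_1 from where it was at the start of the episode above 0.015 m).
It also fails if it takes over 54 s, if anything falls off the work surface, if the arm or the gripper's body presses on something with over 40 N, if the wrist force passes 120 N, or if a joint passes its speed limit or range.

## Robot

A 6-joint arm with a two-finger parallel gripper is mounted at the origin on a cart in front of the work surface, level with it; the furniture and walls round the work are solid. World frame = base frame: x ahead of the robot, y to its left, z up, the work surface at z = 0. Lengths are in m, angles in rad, forces in N, time in s.
With the tool pointing down it reaches from about 0.425 to 0.95 m from the base axis. Payload 3.5 kg.
Tool frame: the origin (TCP) lies midway between the tips of the shut fingers; the grasp point (between the pads) lies 19 mm behind it; x points along the fingers, z is the direction in which the jaws open and shut, and the axes are right-handed (so a half turn about x gives the same grasp; the last joint's range is limited). The gripper opens to 85 mm and grips with 20 to 120 N. Pads are 22 mm wide; open, the fingers measure 114 mm over their backs; the gripper's body (76 mm by 85 mm) begins 54 mm behind the grasp point. The pads swing forward as they close: fully open they stand 13 mm farther back than shut.
Start: joints at [-1.46, 0.286, 1.577, -0, 1.279, -0.15], TCP at [0.174, -0.652, 0.231] pointing down, gripper open.
Joint ranges: [-2.77, 2.77], [-0.9, 2.22], [0.21, 2.48], [-1.53, 4.67], [0.24, 2.81], [-2.84, 2.84]. Speed limits (rad/s): [2.79, 2.79, 3.14, 3.14, 3.14, 3.14].

## Interface

Orientations are given as a unit quaternion [x, y, z, w].
In Python, from plant import readout, eyes, ctrl gives the robot as it stands.
- The arm moves only by the tool move_arm, never from a script. Its argument "commands" is a list of rows, each a list of 7 numbers: the turn, a rotation vector about the world's x, y, z in rad, then the shift along the world's x, y, z in mm, then the closure in counts, from 0 (fully open) to 255 (shut). A call has 1 to 12 rows; each row is the pose to reach, as a shift and turn from the pose measured when the call began; what a row does not reach only later rows make up. A row lasts 1/10 s, in which the tool goes at most 50 mm and 8.59 degrees, less where a joint would pass 70% of its speed; a pose out of reach is approached as far as the arm can. A call with a gripper value outside its range is refused whole. The fingers move at their own pace and stop on an object; "newtons" is the grip in N (left out, the last holds). Time passes only in rows, so rows that repeat a pose let the fingers close. It gives the time, the measured TCP pose, the force and the opening at its end, in the units of the state.
- readout.get_state(): the state, without advancing time (a new reading comes with each control period).
- eyes.read_camera(name): name is "scene" or "top" or "wrist"; returns a dict with "color" (400x640x3 uint8, red, green, blue), "depth" (400x640 float32, m along the optical axis (not along the pixel's ray), 0 where there is no reading), "K" (3x3 intrinsics, pixels), "eye" and "attitude" of the camera in the world. Camera axes: x right, y down, z forward; pixel columns grow to the right and rows downward; lengths in m; the calibration is good to about 2 mm. A picture is of the moment at which its call begins.
- ctrl.sign_off(): hands the job in, once; it reports no verdict.
The state is a dict: "time": time; "qpos": joint angles; "dq": joint speeds; "joint_efforts": joint torques, N m; "eef_pos": TCP position; "tcp_rot": TCP orientation; "contact_force": force on the tool from outside, world axes, zero at the start; "wrist_torque": the same for the moment, N m; "opening": opening from 0.0 (shut) to 1.0 (fully open).
Only numpy, scipy, OpenCV 4.12 (cv2) and the standard library are available. Lean on these libraries where they do the work, as an engineer would, in place of code of your own. Each camera call takes 0.05 s, during which the arm holds its last target.

## Working session

There is one attempt and no reset: what is moved stays moved. The work goes in short steps, Python scripts to look and compute and a tool call to move; the robot and the scene stay as the last step left them, time stands still between calls to the robot, and variables do not carry over. Pictures are saved under pics/ and viewed, and the job is handed in when it is done.

Besides the shell and the picture viewer there is one more tool, called as name([rows], argument=value, ...), one row to a line, values as JSON. move_arm: Moves the arm, as the interface text tells. Its arguments: {"type":"object","properties":{"commands":{"type":"array"},"newtons":{"type":"number"}},"required":["commands"]}

```bash
mkdir -p pics; ls; python3 - <<'E'
from plant import readout, eyes
import cv2,numpy as np,pickle
s=readout.get_state();print(s)
for n in("top","scene","wrist"):
    c=eyes.read_camera(n);cv2.imwrite(f"pics/{n}0.png",c["color"][:,:,::-1]);pickle.dump(c,open(f"{n}0.pkl","wb"))
    print(n,c["K"].tolist(),c["eye"],c["attitude"])
E
```

```text
pics
{'time': 0.0, 'qpos': array([-1.46001468e+00,  2.87201362e-01,  1.57817015e+00, -7.60744221e-06,
        1.27858566e+00, -1.49992965e-01]), 'dq': array([ 0.00086536,  0.00073947, -0.00077597, -0.00026323,  0.00189604,
       -0.00017978]), 'joint_efforts': array([-2.34435474e-04, -4.05979228e+01, -2.92628378e+01, -8.75613046e-05,
        5.89805364e-03, -5.70022706e-06]), 'eef_pos': array([ 0.17399322, -0.65151581,  0.22992708]), 'tcp_rot': array([ 0.43134662,  0.56134625, -0.43014499,  0.56018369]), 'contact_force': array([ 0.42075973, -0.30980406, -0.21830711]), 'wrist_torque': array([-0.01267491,  0.02219675, -0.05130582]), 'opening': 1.000621483149648}
top [[443.4773713865435, 0.0, 319.61959237928386], [0.0, 443.4773713865435, 199.5958335285369], [0.0, 0.0, 1.0]] [ 0.34908976 -0.17133315  1.38991118] [ 0.70909157 -0.69915206  0.06734065 -0.06197402]
scene [[474.01706827079533, 0.0, 317.2388741046964], [0.0, 474.01706827079533, 206.60556107555695], [0.0, 0.0, 1.0]] [0.01297149 0.55165728 0.96437088] [-0.29096161  0.87106244 -0.37189576  0.13522248]
wrist [[283.03909416893254, 0.0, 315.2071728609775], [0.0, 283.03909416893254, 202.8791258726658], [0.0, 0.0, 1.0]] [ 0.24722274 -0.63234161  0.37406573] [ 0.78435446 -0.60193216 -0.09219109  0.11818021]
```

View pics/top0.png

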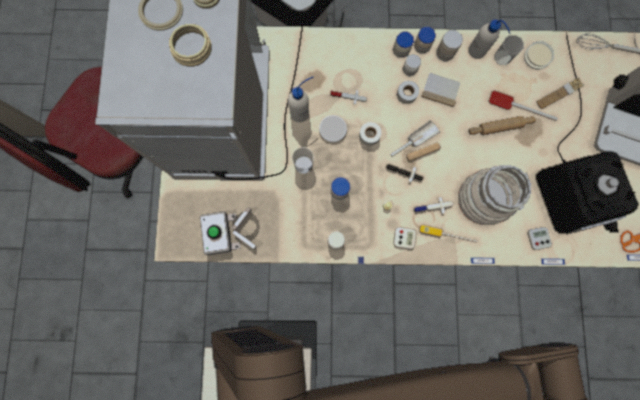

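View pics/scene0.png

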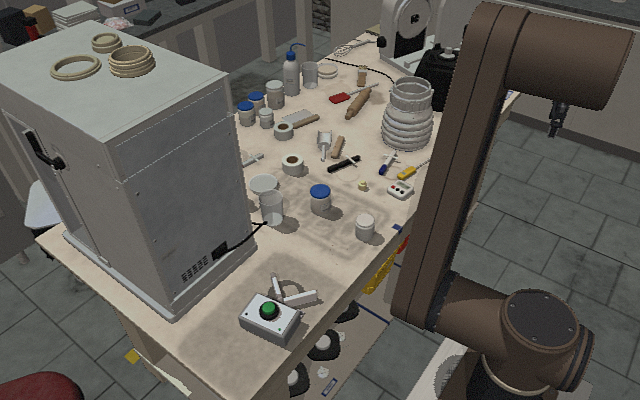

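The top view shows the blue jar's lid at (341,187), the white-lidded jar at (336,240) and the beaker at (304,163). The reader's button is at (214,232), with the V at about (243,230) opening to the right. Next I'll measure their positions.

```bash
cat > h.py <<'E'
import numpy as np,cv2,pickle
from scipy.spatial.transform import Rotation as R
def ray(c,u,v,z):
    K=c["K"];d=R.from_quat(c["attitude"]).apply([(u-K[0,2])/K[0,0],(v-K[1,2])/K[1,1],1])
    e=np.array(c["eye"]);return e+d*(z-e[2])/d[2]
def cloud(c):
    K=c["K"];D=c["depth"];v,u=np.mgrid[:D.shape[0],:D.shape[1]]
    P=np.stack([(u-K[0,2])/K[0,0]*D,(v-K[1,2])/K[1,1]*D,D],-1)
    return R.from_quat(c["attitude"]).apply(P.reshape(-1,3)).reshape(P.shape)+np.array(c["eye"])
def proj(c,p):
    q=R.from_quat(c["attitude"]).inv().apply(np.asarray(p)-np.array(c["eye"]));K=c["K"]
    return K[0,0]*q[0]/q[2]+K[0,2],K[1,1]*q[1]/q[2]+K[1,2]
def blobs(c,lo,hi,amin=20):
    h=cv2.cvtColor(c["color"],cv2.COLOR_RGB2HSV);m=cv2.inRange(h,lo,hi)
    n,l,st,ce=cv2.connectedComponentsWithStats(m)
    return [(ce[i],st[i],l==i) for i in range(1,n) if st[i,4]>=amin]
E
python3 - <<'E'
from h import *
for n in("top","scene"):
    c=pickle.load(open(n+"0.pkl","rb"));P=cloud(c);print(n)
    for nm,lo,hi,z in(("blue",(100,120,60),(130,255,255),.075),("green",(45,100,40),(85,255,255),.070)):
        for ce,st,m in blobs(c,lo,hi):
            q=P[m];print(nm,ce.round(1),st,ray(c,*ce,z).round(4),"z med",np.median(q[:,2]).round(3))
c=pickle.load(open("top0.pkl","rb"));P=cloud(c)
for nm,(u,v) in dict(white=(336,240),beaker=(304,163),timer=(405,238),weight=(387,207),marker=(433,208)).items(): print(nm,P[v,u].round(3))
for n,(x,y,w,h,k) in dict(top=(190,150,180,115,4),scene=(220,170,190,180,4)).items():
    c=pickle.load(open(n+"0.pkl","rb"));i=c["color"][y:y+h,x:x+w,::-1];cv2.imwrite(f"pics/{n}z.png",cv2.resize(i,None,fx=k if n=="top" else 3,fy=k if n=="top" else 3,interpolation=cv2.INTER_CUBIC))
E
```

```text
top
blue [495.   24.5] [490  20  11  10  90] [ 1.1828 -0.7446  0.075 ] z med 0.173
blue [426.5  34.6] [419  27  16  16 201] [ 1.1426 -0.5194  0.075 ] z med 0.075
blue [404.6  39.4] [397  32  16  15 188] [ 1.1243 -0.448   0.075 ] z med 0.075
blue [296.9  92.6] [292  88  10  11  83] [ 0.9351 -0.1036  0.075 ] z med 0.175
blue [340.2 186.3] [332 178  17  17 237] [ 0.6346 -0.2415  0.075 ] z med 0.074
blue [420.  208.6] [415 207  11   4  27] [ 0.5698 -0.4821  0.075 ] z med 0.016
green [213.3 231.6] [208 226  12  12  99] [0.492 0.136 0.07 ] z med 0.067
scene
blue [291.6  52.6] [286  43  20  18  85] [ 1.253  -0.8652  0.075 ] z med 0.174
blue [255.4  95.5] [248  91  16  10 113] [ 1.1393 -0.5209  0.075 ] z med 0.077
blue [244.8 105.4] [237 101  16  10 125] [ 1.123  -0.4485  0.075 ] z med 0.076
blue [382.4 168.4] [379 165   7   7  31] [ 0.5426 -0.4314  0.075 ] z med 0.018
blue [319.6 190.9] [310 184  20  15 227] [ 0.632  -0.2407  0.075 ] z med 0.076
green [268.  307.8] [262 302  13  13 142] [0.4896 0.1387 0.07  ] z med 0.07
white [ 0.473 -0.23   0.063]
beaker [ 0.724 -0.128  0.007]
timer [ 0.486 -0.447  0.016]
weight [ 0.582 -0.392  0.021]
marker [ 0.583 -0.539  0.01 ]
```

View pics/topz.png

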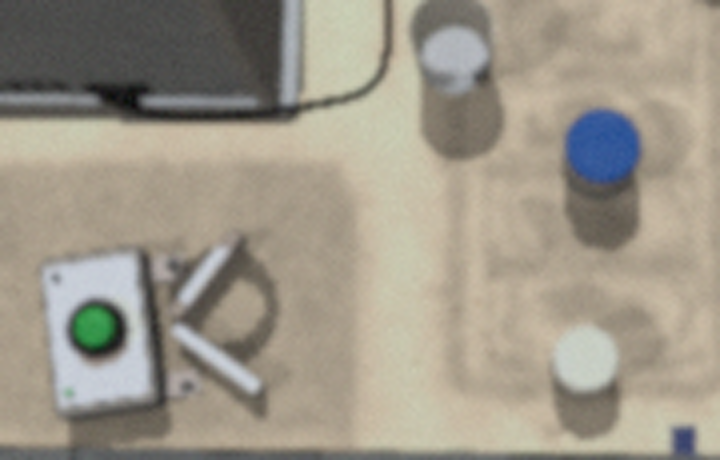

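View pics/scenez.png

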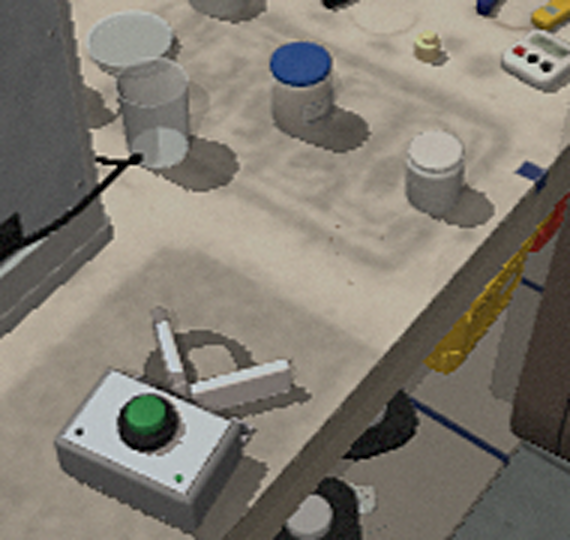

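The zooms show the housing top, the green button and both V arms clearly. I'll get the reader's yaw from the housing's top face and from the arm tops.

```bash
python3 - <<'E'
from h import *
for n in ("top","scene"):
    c=pickle.load(open(n+"0.pkl","rb"));
    h=cv2.cvtColor(c["color"],cv2.COLOR_RGB2HSV)
    m=cv2.inRange(h,(0,0,165),(180,45,255))
    bx=dict(top=(195,205,75,55),scene=(230,265,95,80))[n]
    mm=np.zeros_like(m);x,y,w,hh=bx;mm[y:y+hh,x:x+w]=m[y:y+hh,x:x+w]
    k,l,st,ce=cv2.connectedComponentsWithStats(mm)
    for i in range(1,k):
        if st[i,4]<40: continue
        vu=np.argwhere(l==i)
        z=.048 if st[i,4]>250 else .034
        p=np.array([ray(c,u,v,z)[:2]*1000 for v,u in vu]).astype(np.float32)
        r=cv2.minAreaRect(p)
        print(n,st[i],z,"ctr",np.round(r[0],1),"size",np.round(r[1],1),"ang",round(r[2],2))
        print(cv2.boxPoints(r).round(0).tolist())
E
```

```text
top [195 205  32  47 734] 0.048 ctr [508.5 152.2] size [143.4  91.2] ang 7.95
[[431.0, 187.0], [444.0, 97.0], [586.0, 117.0], [573.0, 207.0]]
top [235 205  16  21  92] 0.034 ctr [552.4  66.2] size [32.3 74.4] ang 62.68
[[512.0, 69.0], [578.0, 35.0], [593.0, 63.0], [527.0, 98.0]]
top [259 220   7  17  41] 0.034 ctr [509.1  -4.2] size [15.8 49.2] ang 87.8
[[484.0, -11.0], [533.0, -13.0], [534.0, 3.0], [485.0, 5.0]]
top [233 231  22  17  88] 0.034 ctr [474.5  51. ] size [78.1 11.1] ang 56.31
[[448.0, 22.0], [457.0, 15.0], [501.0, 80.0], [492.0, 87.0]]
top [237 234  33  26 146] 0.034 ctr [435.9   5.6] size [ 54.3 116.7] ang 36.29
[[379.0, 37.0], [449.0, -57.0], [492.0, -25.0], [423.0, 69.0]]
top [195 236   8  24  71] 0.034 ctr [446.9 186.4] size [70.7 21.2] ang 3.68
[[411.0, 195.0], [412.0, 174.0], [483.0, 178.0], [481.0, 199.0]]
scene [230 265  29  28 367] 0.048 ctr [622.6  99.6] size [ 41.  100.8] ang 2.54
[[600.0, 149.0], [604.0, 48.0], [645.0, 50.0], [641.0, 151.0]]
scene [307 265  18   9  84] 0.034 ctr [490.5 -35.8] size [43.1 25.6] ang 36.51
[[466.0, -38.0], [481.0, -59.0], [515.0, -33.0], [500.0, -13.0]]
scene [272 277   9  17  69] 0.034 ctr [537.4  61.9] size [ 9.3 51.7] ang 55.62
[[514.0, 73.0], [556.0, 43.0], [561.0, 51.0], [519.0, 80.0]]
scene [284 290  32  11 121] 0.034 ctr [472.6  49.4] size [78.4 10.9] ang 54.73
[[446.0, 21.0], [454.0, 14.0], [500.0, 78.0], [491.0, 85.0]]
scene [241 294  56  41 826] 0.048 ctr [491.7 137.9] size [107.5  69.4] ang 9.98
[[433.0, 163.0], [445.0, 94.0], [551.0, 113.0], [539.0, 181.0]]
```

```bash
python3 - <<'E'
from h import *
r=R.from_quat([ 0.43134662,  0.56134625, -0.43014499,  0.56018369]);print(r.as_matrix().round(3))
w=pickle.load(open("wrist0.pkl","rb"))
print("cam off in tool",r.inv().apply(np.array(w["eye"])-[0.174,-0.6515,0.230]).round(3))
c=pickle.load(open("top0.pkl","rb"))
z=lambda u,v:(u/4+190,v/4+150)
for nm,p,h in(("TL",(43,262),.048),("TR",(140,250),.048),("BR",(160,402),.048),("BL",(57,413),.048),("beakertop",(455,48),.089),("white",(586,358),.062)):
    print(nm,ray(c,*z(*p),h).round(4))
for yaw in (98,100,102):
    a=np.deg2rad(yaw);u=np.array([np.cos(a),np.sin(a)]);print(yaw,(np.array([.4908,.1373])-.1*u).round(4))
E
```

```text
[[-0.     0.966  0.258]
 [ 0.002  0.258 -0.966]
 [-1.     0.    -0.002]]
cam off in tool [-0.144  0.076  0.   ]
TL [0.543 0.182 0.048]
TR [0.5533 0.1086 0.048 ]
BR [0.438  0.0876 0.048 ]
BL [0.4287 0.1644 0.048 ]
beakertop [ 0.7052 -0.13    0.089 ]
white [ 0.4743 -0.232   0.062 ]
98 [0.5047 0.0383]
100 [0.5082 0.0388]
102 [0.5116 0.0395]
```

View pics/wrist0.png

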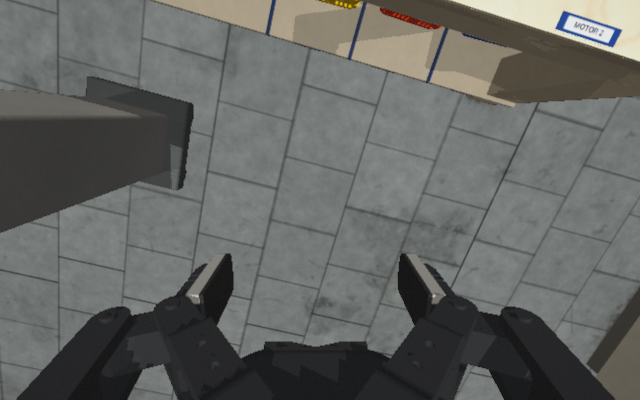

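move_arm([
  [0,0,0.124,39,28,0,147],
  [0,0,0.247,79,56,0,147],
  [0,0,0.371,118,84,0,147],
  [0,0,0.494,157,112,0,147],
  [0,0,0.618,197,140,0,147],
  [0,0,0.742,236,168,0,147],
  [0,0,0.865,275,197,0,147],
  [0,0,0.989,315,225,0,147],
  [0,0,1.112,354,253,0,147],
  [0,0,1.236,393,281,0,147],
  [0,0,1.36,433,309,0,147],
  [0,0,1.484,472,337,0,147],
])

```text
time: 1.35
eef_pos: [0.6473, -0.3131, 0.2297]
tcp_rot: [-0.063, 0.705, 0.063, 0.703]
contact_force: [0.0, -0.3, -0.4]
opening: 0.426
```

```bash
python3 - <<'E'
from h import *
from plant import readout, eyes
s=readout.get_state();r=R.from_quat(s["tcp_rot"]);print(s["eef_pos"],r.as_matrix().round(3))
c=eyes.read_camera("wrist");cv2.imwrite("pics/w1.png",c["color"][:,:,::-1])
for ce,st,m in blobs(c,(100,120,60),(130,255,255),100): print(ce,st,ray(c,*ce,.075),np.median(cloud(c)[m],0))
E
```

```text
[ 0.64732599 -0.31308973  0.22974679] [[-0.002 -0.178  0.984]
 [ 0.     0.984  0.178]
 [-1.     0.001 -0.002]]
[314.86648711 118.58945748] [ 287   90   57   59 2599] [ 0.63369892 -0.24198955  0.075     ] [ 0.6337739  -0.24183945  0.07621871]
[636.         354.23376623] [631 341   9  26 154] [ 1.1043917  -0.45972836  0.075     ] [ 1.10200078 -0.4596879   0.07587561]
[629.81679389 390.26717557] [617 377  23  23 393] [ 1.12784477 -0.51918373  0.075     ] [ 1.12532006 -0.51931857  0.07613023]
```

View pics/w1.png

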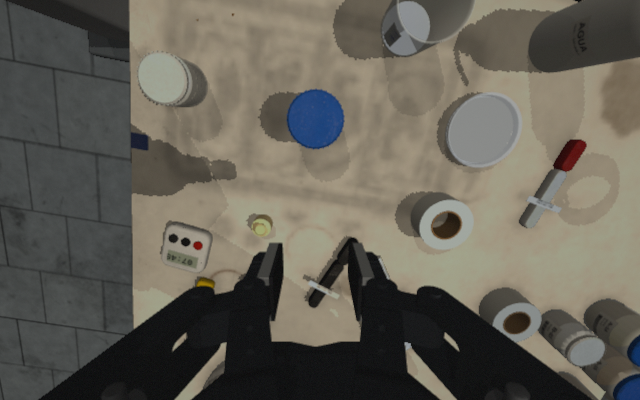

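move_arm([
  [0,0,0,0,0,-45,147],
  [0,0,0,0,0,-90,147],
  [0,0,0,0,0,-135,147],
  [0,0,0,0,0,-175,147],
  [0,0,0,0,0,-205,147],
  [0,0,0,0,0,-218,147],
  [0,0,0,0,0,-218,147],
])

```text
time: 2.1
eef_pos: [0.6507, -0.3065, 0.0084]
tcp_rot: [-0.064, 0.705, 0.069, 0.703]
contact_force: [-0.3, 0.0, 0.5]
opening: 0.422
```

move_arm([
  [0,0,0,-5,10,3,147],
  [0,0,0,-8,20,3,147],
  [0,0,0,-10,26,3,147],
  [0,0,0,-13,32,3,147],
  [0,0,0,-17,41,3,147],
  [0,0,0,-22,51,3,147],
  [0,0,0,-27,62,3,147],
  [0,0,0,-32,73,3,147],
  [0,0,0,-37,84,3,147],
  [0,0,0,-42,94,3,147],
  [0,0,0,-44,98,3,147],
  [0,0,0,-44,98,3,147],
])

```text
time: 3.3
eef_pos: [0.6072, -0.2078, 0.0128]
tcp_rot: [-0.064, 0.704, 0.069, 0.704]
contact_force: [1.4, -0.4, 6.5]
opening: 0.42
```

```bash
cat > look.py <<'E'
import sys
from h import *
from plant import readout, eyes
t=sys.argv[1];s=readout.get_state();M=R.from_quat(s["tcp_rot"]).as_matrix();e=s["eef_pos"];print(s["time"],e,"tooly",M[:,1].round(3),"F",s["contact_force"])
for n in("wrist","top","scene"):
    c=eyes.read_camera(n);cv2.imwrite(f"pics/{n[0]}{t}.png",c["color"][:,:,::-1])
    for ce,st,m in blobs(c,(100,120,60),(130,255,255),60):
        p=ray(c,*ce,.075)
        if p[0]<.72 and abs(np.median(cloud(c)[m][:,2])-.075)<.02:
            d=p-e;print(n,st,p.round(4),"ahead",(d@M[:,1]*1e3).round(1),"lat",(d@M[:,2]*1e3).round(1),"to seat",((np.array([.5085,.039])-p[:2])*1e3).round(1))
E
python3 look.py 2
```

```text
3.3 [ 0.60721398 -0.20781777  0.0127823 ] tooly [-0.187  0.982  0.006] F [ 1.3511027  -0.38133546  6.52650643]
wrist [  222   152   186   172 23979] [ 0.5996 -0.1698  0.075 ] ahead 39.1 lat -0.3 to seat [-91.1 208.8]
scene [304 202  22  16 266] [ 0.5983 -0.1709  0.075 ] ahead 38.3 lat -1.8 to seat [-89.8 209.9]
```

View pics/w2.png

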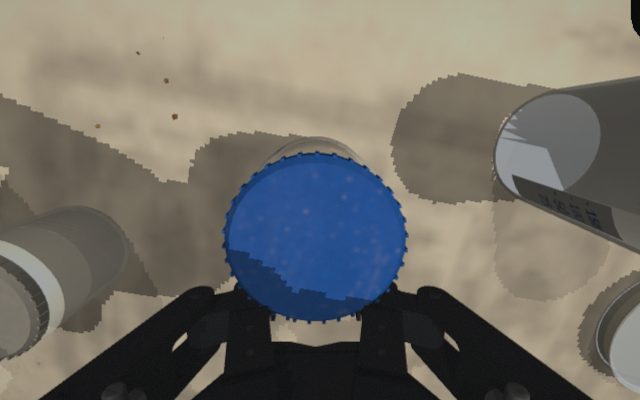

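```bash
python3 - <<'E'
import cv2
i=cv2.imread("pics/s2.png")[140:260,240:400];cv2.imwrite("pics/s2z.png",cv2.resize(i,None,fx=4.5,fy=4.5,interpolation=cv2.INTER_CUBIC))
from plant import readout
s=readout.get_state();print(s["contact_force"],s["wrist_torque"],s["dq"])
E
```

```text
[ 1.20984009 -0.76213089  7.65017679] [ 0.00964466 -0.07354636 -0.03812472] [ 1.08366263e-04  1.67328041e-03 -5.16180341e-04  1.12066525e-04
  8.20494109e-04  8.39051131e-05]
```

View pics/s2z.png

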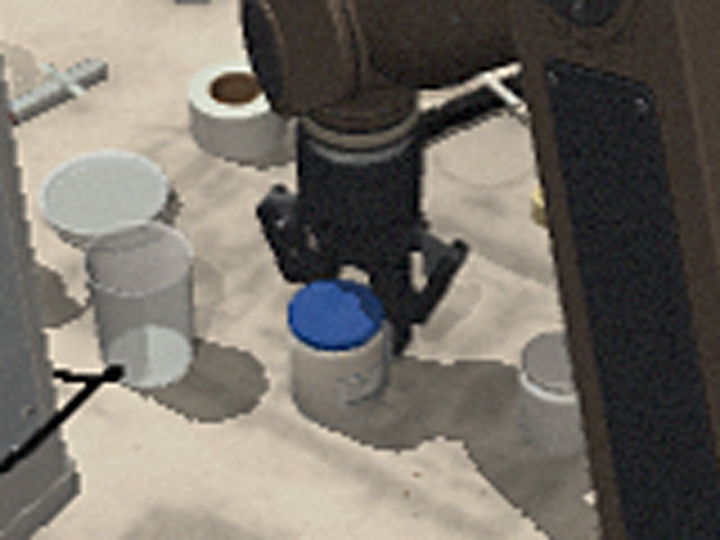

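move_arm([
  [0,0,0,1,-2,3,147],
  [0,0,0,1,-3,8,147],
  [0,0,0,1,-3,8,147],
])

```text
time: 3.75
eef_pos: [0.6078, -0.2104, 0.0206]
tcp_rot: [-0.064, 0.704, 0.069, 0.704]
contact_force: [0.5, 0.2, 0.5]
opening: 0.424
```

```bash
python3 look.py 3
```

```text
3.75 [ 0.6078105  -0.21043978  0.02058103] tooly [-0.187  0.982  0.007] F [0.45622002 0.16622386 0.54999108]
wrist [  229   140   173   163 21112] [ 0.5999 -0.1701  0.075 ] ahead 41.5 lat -0.3 to seat [-91.4 209.1]
scene [304 202  21  16 263] [ 0.5984 -0.1707  0.075 ] ahead 41.2 lat -1.8 to seat [-89.9 209.7]
```

move_arm([
  [0,0,0,-1,4,0,147],
  [0,0,0,-6,16,0,147],
  [0,0,0,-14,32,0,147],
  [0,0,0,-23,49,0,147],
  [0,0,0,-32,67,0,147],
  [0,0,0,-41,86,0,147],
  [0,0,0,-50,104,0,147],
  [0,0,0,-59,122,0,147],
  [0,0,0,-68,140,0,147],
  [0,0,0,-76,157,0,147],
  [0,0,0,-81,168,0,147],
  [0,0,0,-83,172,0,147],
])

```text
time: 5.1
eef_pos: [0.524, -0.0372, 0.02]
tcp_rot: [-0.064, 0.705, 0.07, 0.703]
contact_force: [0.8, -1.3, -0.2]
opening: 0.421
```

```bash
python3 look.py 4
```

```text
5.1 [ 0.52396793 -0.03717505  0.01997816] tooly [-0.188  0.982  0.008] F [ 0.83497242 -1.32554505 -0.19680093]
wrist [  229   153   172   160 20710] [ 0.5168 -0.0007  0.075 ] ahead 37.6 lat -0.2 to seat [-8.3 39.7]
scene [287 253  24  19 356] [ 0.5157 -0.002   0.075 ] ahead 36.6 lat -1.6 to seat [-7.2 41. ]
```

View pics/w4.png

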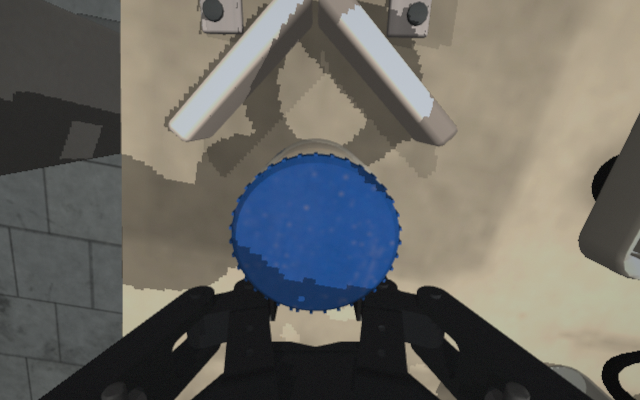

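View pics/s4.png

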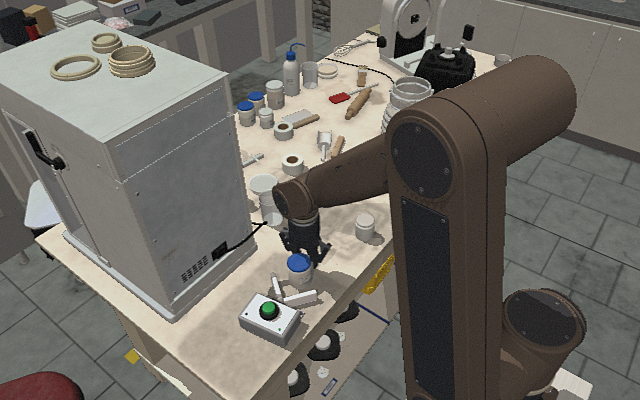

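The wrist view shows the jar at (316,232), centred below the V's corner at about (320,5), upright and aligned. Now I'll push it in along the reader's axis, slowly at the end.

move_arm([
  [0,0,0,-1,4,0,147],
  [0,0,0,-2,11,0,147],
  [0,0,0,-4,19,0,147],
  [0,0,0,-5,26,0,147],
  [0,0,0,-6,31,0,147],
  [0,0,0,-6,35,0,147],
  [0,0,0,-7,37,0,147],
  [0,0,0,-7,37,0,147],
])

```text
time: 6.05
eef_pos: [0.5177, -0.001, 0.0201]
tcp_rot: [-0.064, 0.704, 0.069, 0.704]
contact_force: [0.5, 0.7, -0.7]
opening: 0.427
```

```bash
python3 look.py 5
```

```text
6.05 [ 0.51765456 -0.00095052  0.02006937] tooly [-0.188  0.982  0.008] F [ 0.46064335  0.74295487 -0.74489376]
wrist [  230   153   171   160 20644] [0.5105 0.0357 0.075 ] ahead 37.8 lat -0.2 to seat [-2.   3.3]
scene [279 263  25  20 375] [0.5096 0.0341 0.075 ] ahead 36.3 lat -1.3 to seat [-1.1  4.9]
```

View pics/w5.png

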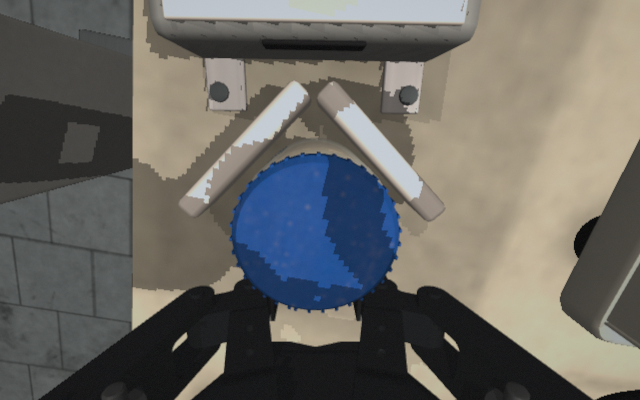

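About 4 mm are left, so I'll go on in small steps and watch the force.

move_arm([
  [0,0,0,-0.2,1,0,147],
  [0,0,0,-0.4,2,0,147],
  [0,0,0,-0.6,3,0,147],
  [0,0,0,-0.6,3,0,147],
])

```text
time: 6.6
eef_pos: [0.517, 0.0017, 0.02]
tcp_rot: [-0.064, 0.705, 0.069, 0.703]
contact_force: [-0.1, -0.4, 0.1]
opening: 0.423
```

move_arm([
  [0,0,0,-0.2,1,0,147],
  [0,0,0,-0.3,2,0,147],
  [0,0,0,-0.3,2,0,147],
])

```text
time: 6.9
eef_pos: [0.5166, 0.0038, 0.02]
tcp_rot: [-0.064, 0.705, 0.069, 0.703]
contact_force: [0.5, -1.2, 0.1]
opening: 0.42
```

```bash
python3 look.py 6
```

```text
6.9 [0.51660394 0.00379995 0.01996146] tooly [-0.187  0.982  0.008] F [ 0.51717959 -1.22404379  0.05707586]
wrist [  229   153   172   160 20669] [0.5094 0.0402 0.075 ] ahead 37.6 lat -0.3 to seat [-0.9 -1.2]
scene [278 264  25  21 386] [0.5083 0.0388 0.075 ] ahead 36.4 lat -1.7 to seat [0.2 0.2]
```

move_arm([
  [0,0,0,-0.2,1,0,147],
  [0,0,0,-0.3,1.5,0,147],
  [0,0,0,-0.3,1.5,0,147],
])

```text
time: 7.35
eef_pos: [0.5163, 0.0051, 0.02]
tcp_rot: [-0.064, 0.705, 0.069, 0.703]
contact_force: [-0.6, -2.3, 0.7]
opening: 0.425
```

```bash
python3 look.py 7
```

```text
7.35 [0.51634833 0.00506076 0.02004236] tooly [-0.188  0.982  0.007] F [-0.64632391 -2.31182846  0.65804454]
wrist [  229   153   172   160 20691] [0.5092 0.0415 0.075 ] ahead 37.5 lat -0.3 to seat [-0.7 -2.5]
scene [278 265  25  20 380] [0.5079 0.0398 0.075 ] ahead 36.1 lat -1.8 to seat [ 0.6 -0.8]
```

View pics/w7.png

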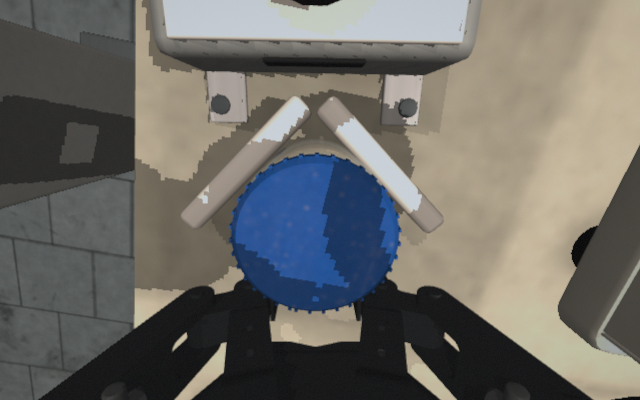

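move_arm([
  [0,0,0,-0.2,1,0,147],
  [0,0,0,-0.3,2,0,147],
  [0,0,0,-0.3,2,0,147],
])

```text
time: 7.8
eef_pos: [0.5162, 0.0056, 0.0203]
tcp_rot: [-0.065, 0.705, 0.069, 0.703]
contact_force: [-1.4, -8.0, 1.4]
opening: 0.423
```

```bash
python3 look.py 8
```

```text
7.8 [0.5161579  0.00559959 0.02032828] tooly [-0.189  0.982  0.005] F [-1.40290647 -7.95799138  1.35116916]
wrist [  229   153   172   161 20690] [0.509  0.0419 0.075 ] ahead 37.3 lat -0.3 to seat [-0.5 -2.9]
scene [278 265  24  21 385] [0.508  0.0406 0.075 ] ahead 36.1 lat -1.5 to seat [ 0.5 -1.6]
```

move_arm([
  [0,0,0,-0.2,1,0,147],
  [0,0,0,-0.4,2,0,147],
  [0,0,0,-0.4,2,0,147],
  [0,0,0,-0.4,2,0,147],
])

```text
time: 8.35
eef_pos: [0.516, 0.0057, 0.0206]
tcp_rot: [-0.067, 0.705, 0.068, 0.703]
contact_force: [-1.7, -9.3, 1.3]
opening: 0.423
```

```bash
python3 look.py 9
```

```text
8.35 [0.51597936 0.00574339 0.02064453] tooly [-0.19   0.982  0.001] F [-1.65542814 -9.32660214  1.34801561]
wrist [  230   153   171   161 20679] [0.5088 0.0423 0.075 ] ahead 37.3 lat -0.3 to seat [-0.3 -3.3]
scene [278 265  24  21 386] [0.5079 0.0407 0.075 ] ahead 36.0 lat -1.4 to seat [ 0.6 -1.7]
```

View pics/w9.png

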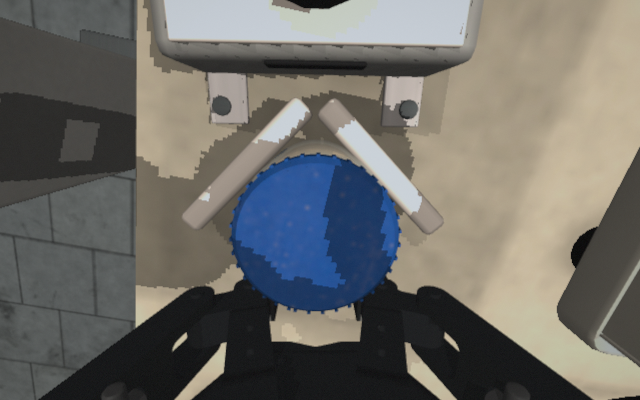

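Commanding 2 mm further only raised the force to 9 N and the jar did not move, so it sits against the V. I'll back off, rise and shut the fingers.

move_arm([
  [0,0,0,1,-4,0,147],
  [0,0,0,3,-12,0,147],
  [0,0,0,6,-30,0,147],
  [0,0,0,11,-60,0,147],
  [0,0,0,11,-60,30,147],
  [0,0,0,11,-60,70,200],
  [0,0,0,11,-60,115,255],
  [0,0,0,11,-60,160,255],
  [0,0,0,11,-60,180,255],
  [0,0,0,11,-60,180,255],
])

```text
time: 9.5
eef_pos: [0.5294, -0.0547, 0.2052]
tcp_rot: [-0.068, 0.702, 0.067, 0.706]
contact_force: [-0.1, 0.5, -0.5]
opening: -0.005
```

```bash
python3 look.py 10; python3 - <<'E'
from h import *
from plant import eyes
for n in("wrist","scene"):
    c=eyes.read_camera(n)
    for ce,st,m in blobs(c,(45,100,40),(85,255,255)): print(n,ce,st,ray(c,*ce,.07).round(4),np.median(cloud(c)[m],0).round(4))
E
```

```text
9.5 [ 0.52938289 -0.05473586  0.20517417] tooly [-0.19   0.982 -0.002] F [-0.14539399  0.49398594 -0.452245  ]
wrist [ 281   57   65   69 3384] [0.5094 0.0392 0.075 ] ahead 96.3 lat -2.6 to seat [-0.9 -0.2]
scene [278 265  24  20 377] [0.5079 0.0399 0.075 ] ahead 97.2 lat -3.9 to seat [ 0.6 -0.9]
scene [268.20689655 307.92413793] [262 302  14  13 145] [0.4891 0.1387 0.07  ] [0.4891 0.138  0.0704]
```

View pics/w10.png

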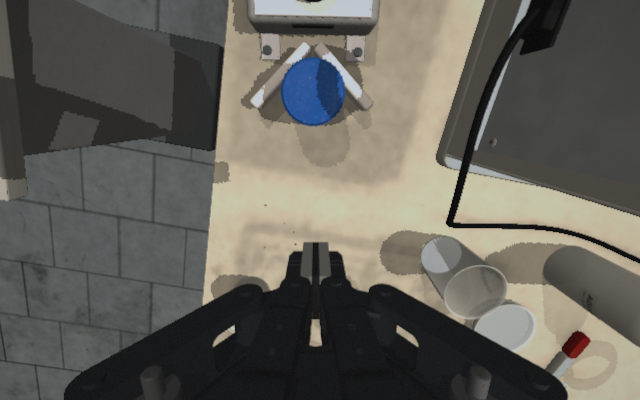

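The wrist view shows the lid at (313,91) nested in the V. I'll move forward at this height to see the button.

move_arm([
  [0,0,0,-5,25,0,255],
  [0,0,0,-10,50,0,255],
  [0,0,0,-16,75,0,255],
  [0,0,0,-21,100,0,255],
  [0,0,0,-21,100,0,255],
])

```text
time: 10.25
eef_pos: [0.5031, 0.0484, 0.196]
tcp_rot: [-0.067, 0.707, 0.07, 0.7]
contact_force: [0.1, -1.0, 0.5]
opening: -0.0
```

```bash
python3 look.py 11; python3 - <<'E'
from h import *
from plant import eyes
for n in("wrist","scene"):
    c=eyes.read_camera(n)
    for ce,st,m in blobs(c,(45,100,40),(85,255,255)): print(n,ce,st,ray(c,*ce,.07).round(4),np.median(cloud(c)[m],0).round(4))
E
```

```text
10.25 [0.50306261 0.04842096 0.19602903] tooly [-0.192  0.981  0.006] F [ 0.13364806 -0.97651557  0.54876916]
wrist [ 292  179   59   56 2556] [0.5094 0.0399 0.075 ] ahead -10.3 lat 5.7 to seat [-0.9 -0.9]
top [239 217  17  18 238] [0.5102 0.0355 0.075 ] ahead -14.7 lat 5.7 to seat [-1.7  3.5]
scene [278 265  24  20 378] [0.5079 0.0398 0.075 ] ahead -10.0 lat 4.3 to seat [ 0.6 -0.8]
wrist [274.92592593  65.40740741] [273  63   5   6  27] [0.4465 0.1545 0.07  ] [0.4435 0.1569 0.051 ]
wrist [321.20604099  96.3193096 ] [305  79  33  36 927] [0.4911 0.1373 0.07  ] [0.4911 0.1372 0.0711]
scene [268.11188811 307.93706294] [262 302  13  13 143] [0.4893 0.1388 0.07  ] [0.4889 0.1386 0.0699]
```

View pics/w11.png

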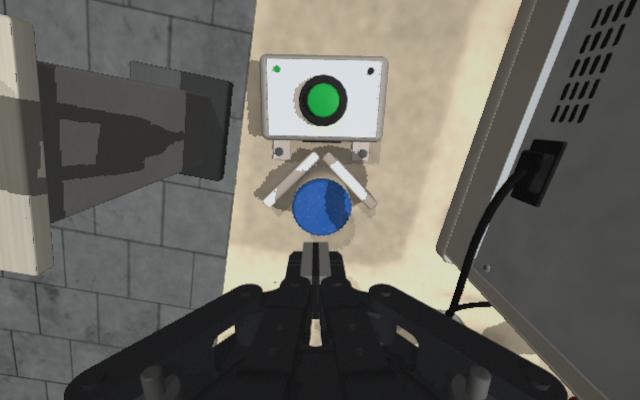

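Wrist view: the button is at (321,96) and the jar is in the V. The measured jar-to-button distance is 99 mm against 100 mm expected, so the jar is home. Next is hovering over the button.

move_arm([
  [0,0,0,-4,25,0,255],
  [0,0,0,-8,55,0,255],
  [0,0,0,-12,80,0,255],
  [0,0,0,-12.5,89,0,255],
  [0,0,0,-12.5,89,-40,255],
  [0,0,0,-12.5,89,-75,255],
  [0,0,0,-12.5,89,-100,255],
  [0,0,0,-12.5,89,-104,255],
  [0,0,0,-12.5,89,-104,255],
])

```text
time: 11.4
eef_pos: [0.4922, 0.1336, 0.093]
tcp_rot: [-0.066, 0.707, 0.068, 0.701]
contact_force: [0.1, 0.7, 0.6]
opening: 0.002
```

```bash
python3 look.py 12
```

```text
11.4 [0.49219951 0.13359234 0.09304769] tooly [-0.188  0.982  0.004] F [0.09341544 0.72952664 0.61303679]
wrist [309 330  13  17 187] [0.5059 0.0609 0.075 ] ahead -74.1 lat -0.0 to seat [  2.6 -21.9]
top [238 217  18  18 249] [0.5103 0.0371 0.075 ] ahead -98.2 lat -0.2 to seat [-1.8  1.9]
scene [281 265  21  20 268] [0.506  0.0332 0.075 ] ahead -101.2 lat -5.1 to seat [2.5 5.8]
```

View pics/s12.png

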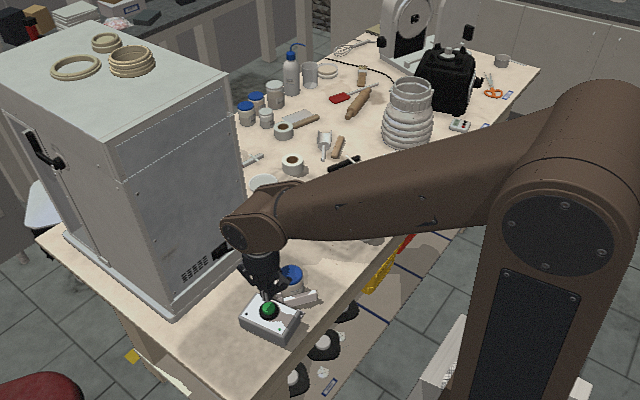

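View pics/w12.png

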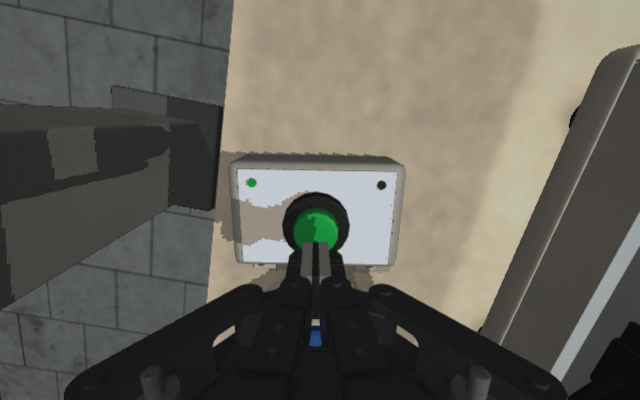

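Wrist view: the shut tips at (315,250) are just short of the button's centre at about (316,230). I'll correct that, then press in small steps.

move_arm([
  [0,0,0,-1.5,4,-10,255],
  [0,0,0,-1.5,4,-20,255],
  [0,0,0,-1.5,4,-24,255],
  [0,0,0,-1.5,4,-27,255],
  [0,0,0,-1.5,4,-29,255],
  [0,0,0,-1.5,4,-29,255],
])

```text
time: 12.15
eef_pos: [0.4921, 0.1382, 0.0665]
tcp_rot: [-0.066, 0.706, 0.068, 0.702]
contact_force: [-1.8, 0.8, 3.4]
opening: 0.001
```

move_arm([
  [0,0,0,0,0,-2,255],
  [0,0,0,0,0,-4,255],
  [0,0,0,0,0,-5,255],
  [0,0,0,0,0,-5,255],
])

```text
time: 12.55
eef_pos: [0.4927, 0.1382, 0.0639]
tcp_rot: [-0.066, 0.706, 0.068, 0.702]
contact_force: [-7.0, -0.1, 16.3]
opening: 0.002
```

The button has bottomed: 16 N, with the tip 6 mm below the button's rest height. I'll release and rise clear.

move_arm([
  [0,0,0,0,0,-0.5,255],
  [0,0,0,0,0,4,255],
  [0,0,0,0,0,12,255],
  [0,0,0,0,0,40,255],
  [0,0,0,0,0,80,255],
  [0,0,0,0,0,125,255],
  [0,0,0,5,-30,130,255],
  [0,0,0,10,-70,130,255],
  [0,0,0,15,-100,130,255],
  [0,0,0,15,-100,130,255],
])

```text
time: 13.55
eef_pos: [0.5083, 0.0354, 0.1941]
tcp_rot: [-0.065, 0.706, 0.066, 0.703]
contact_force: [0.4, 0.4, 0.2]
opening: 0.0
```

```bash
python3 look.py 13; python3 - <<'E'
from h import *
from plant import eyes
for n in("wrist","scene"):
    c=eyes.read_camera(n)
    for ce,st,m in blobs(c,(45,100,40),(85,255,255)): print(n,ce,st,ray(c,*ce,.07).round(4),np.median(cloud(c)[m],0).round(4))
E
```

```text
13.55 [0.50833169 0.03538588 0.19412514] tooly [-0.184  0.983  0.002] F [0.36320114 0.37036442 0.17997527]
wrist [ 288  164   60   59 2692] [0.5094 0.0397 0.075 ] ahead 3.9 lat 2.3 to seat [-0.9 -0.7]
top [242 217  14  18 168] [0.5085 0.03   0.075 ] ahead -5.5 lat -0.4 to seat [0. 9.]
scene [278 265  24  20 378] [0.5079 0.0398 0.075 ] ahead 4.2 lat 0.9 to seat [ 0.6 -0.8]
wrist [271.625    55.15625] [269  52   6   7  32] [0.4467 0.1541 0.07  ] [0.4434 0.1569 0.0506]
wrist [318.98240166  86.62008282] [303  69  33  37 966] [0.4912 0.1372 0.07  ] [0.4913 0.1371 0.0711]
scene [268.11034483 307.91724138] [261 302  14  13 145] [0.4893 0.1388 0.07  ] [0.4894 0.1388 0.07  ]
```

View pics/w13.png

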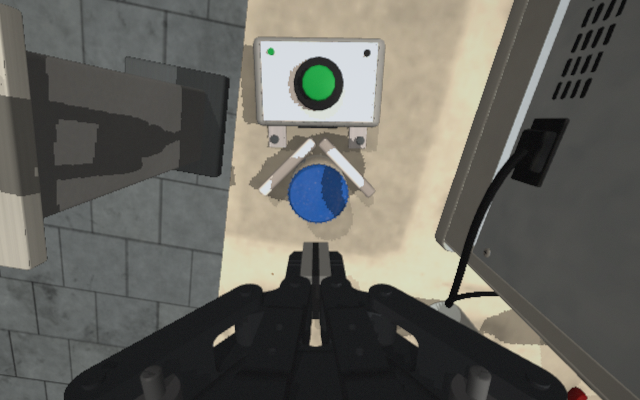

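View pics/t13.png

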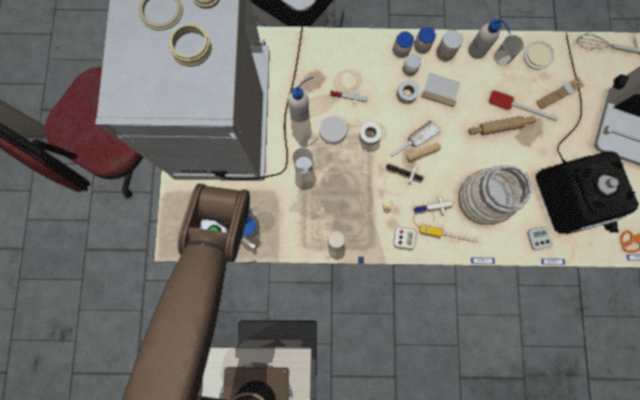

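The button is back at 70–71 mm height, the jar is home, and the white-lidded jar (336,240), beaker (304,163), timer, weight and marker are at the same pixels as at the start. I'm handing in.

```bash
python3 -c "
from plant import ctrl
print(ctrl.sign_off())"
```

```text
the job is handed in; nothing more can be done
None
```

I pushed the blue-lidded jar by its side into the reader's V stop, using the half-closed fingers as a notch, then pressed the green button with the shut fingertips and released it. The job is handed in after about 14 s of the 54 s; hand-in reports no verdict.

- **Jar home:** pushing 2 mm further raised the force to about 9 N and the jar did not move. Afterwards the wrist and scene cameras put its centre about 1 mm from the seat. The jar-to-button distance measured about 99 mm against 100 mm expected. The jar looks upright.
- **Button:** it bottomed at 16 N with the tip about 6 mm below rest height. After release its top is back at 70–71 mm.
- **Bystanders:** I compared the top view before and after by eye, not by measurement. The white-lidded jar, beaker, timer, weight and marker stand at the same pixels.
- **Robot:** it touches nothing; the measured force is under 0.6 N.

**Checks that disagreed:**
- The last top view put the jar 9 mm short of the seat, because the arm hid part of the lid, so I ignored it.
- Early in the push, with the tool at 13 mm, I saw an upward force of about 7 N whose cause I did not confirm. I raised the hand 8 mm, the force went away, and the jar stayed upright.

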